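# Change the sample discs on a test turntable

## Task

Change the sample discs on the turntable: first take off the finished disc that sits on it and put it in the grey collection tray, then fit every fresh disc lying on the table onto the station whose studs match its holes, pushed fully home. Put discs on and take them off only at the loading point by the pointer, turning the turntable by its middle grip bar to bring the right station there. Leave the jar, tumbler and flask where they stand.

Things in the scene. Friction and masses are not known exactly. Their poses are not given: they have to be found in the camera images.
- knob (a point): Centre of the turntable's grip bar, on the turning axis, 80 mm above the table. The black bar is 16 mm wide, 52 mm long and 40 mm tall (55 to 95 mm above the table). This frame turns with the turntable: the bar's length is along its y.
- carousel (a joint): Angle turned by the turntable since the start, counter-clockwise from above. It is an aluminium disc of 280 mm diameter, its top 30 mm above the table, on a fixed grey base; it turns freely either way without end stops (friction about 0.06 N m) and stays where left. It has three stations 120 degrees apart.
- load (a point): The loading point, fixed: the spot 95 mm from the turntable's axis, 30 mm above the table (level of the turntable's top), on the line from the axis to the dark upright pointer (10 x 22 mm, 36 mm tall, 165 mm from the axis) on the robot's side of the base.
- station2 (a point): Centre of the turntable's station with two studs, on the turntable's top (30 mm above the table), 95 mm from the axis; it travels with the turntable. Studs: 8 mm diameter, 18 mm tall, round tips, laid out as the holes of the two-hole disc when that disc's x axis (its handle's length) points straight out from the axis through this point, or straight in.
- station3 (a point): Centre of the turntable's station with three studs, on the turntable's top (30 mm above the table), 95 mm from the axis; it travels with the turntable. Studs: 8 mm diameter, 18 mm tall, round tips, laid out as the holes of the three-hole disc when that disc's x axis (its handle's length) points straight out from the axis through this point.
- station4 (a point): Centre of the turntable's station with four studs, on the turntable's top (30 mm above the table), 95 mm from the axis; it travels with the turntable. Studs: 8 mm diameter, 18 mm tall, round tips, laid out as the holes of the four-hole disc when that disc's x axis (its handle's length) points straight out from the axis through this point, or straight in.
- fresh2_c (a point): Centre (19 mm above the underside) of the fresh two-hole sample disc, flat on the table at the right; may be absent. White, 80 mm wide, 8 mm thick, 0.12 kg, with a black bar handle on top, 34 mm along x, 14 mm along y, 30 mm tall (top 38 mm above underside). Two holes, at (30, 0) and (-30, 0) mm in x, y from its centre; holes 11 mm wide, through. Seated home, it is 19 mm straight above the station's point.
- fresh3_c (a point): Centre (19 mm above the underside) of the fresh three-hole sample disc, flat on the table at the right; may be absent. White, 80 mm wide, 8 mm thick, 0.12 kg, with a black bar handle on top, 34 mm along x, 14 mm along y, 30 mm tall (top 38 mm above underside). Three holes, at (30, 0), (-21, 15) and (-21, -15) mm (fits one way round only) in x, y from its centre; holes 11 mm wide, through. Seated home, it is 19 mm straight above the station's point.
- fresh4_c (a point): Centre (19 mm above the underside) of the fresh four-hole sample disc, flat on the table at the right; may be absent. White, 80 mm wide, 8 mm thick, 0.12 kg, with a black bar handle on top, 34 mm along x, 14 mm along y, 30 mm tall (top 38 mm above underside). Four holes, at (21, 15), (21, -15), (-21, 15) and (-21, -15) mm in x, y from its centre; holes 11 mm wide, through. Seated home, it is 19 mm straight above the station's point.
- done2_c (a point): Centre (19 mm above the underside) of a finished two-hole sample disc, the same in shape as the fresh one, seated on the station with two studs at the start; only one finished disc is present, the others absent.
- done3_c (a point): Centre (19 mm above the underside) of a finished three-hole sample disc, the same in shape as the fresh one, seated on the station with three studs at the start; only one finished disc is present, the others absent.
- done4_c (a point): Centre (19 mm above the underside) of a finished four-hole sample disc, the same in shape as the fresh one, seated on the station with four studs at the start; only one finished disc is present, the others absent.
- tray_in (a point): Centre of the inner floor of the open grey collection tray (fixed): inside 172 mm along its x, 142 mm along its y, rim 50 mm above the table, walls 4 mm, floor 4 mm above the table.
- jar_c (a point): Centre of a closed glass jar, 72 mm wide, 70 mm tall: leave it alone.
- tumbler_c (a point): Centre of an empty glass tumbler, 68 mm wide, 100 mm tall: leave it alone.
- flask_c (a point): Centre of a steel flask, 80 mm wide, 200 mm tall: leave it alone.
There are look-alikes about, which are no part of the job. Leave any blue look-alike of the part that bears fresh2_c alone.

How it is judged (in metres and radians):
On the way:
1. the finished disc lies in the collection tray, released (height (world z) of each of done2_c, done3_c, done4_c below 0.055 m and x of done2_c in the frame of tray_in between -0.086 and 0.086 m and y of done2_c in the frame of tray_in between -0.071 and 0.071 m and linear speed of each of done2, done3, done4 below 0.03 m/s and contact force between the fingers and done2 below 0.1 N and x of done3_c in the frame of tray_in between -0.086 and 0.086 m and y of done3_c in the frame of tray_in between -0.071 and 0.071 m and contact force between the fingers and done3 below 0.1 N and x of done4_c in the frame of tray_in between -0.086 and 0.086 m and y of done4_c in the frame of tray_in between -0.071 and 0.071 m and contact force between the fingers and done4 below 0.1 N), for 0.2 s.
At the end, for the whole second after the job is handed in: The finished disc rests in the collection tray. Each fresh disc present lies flat and fully home on the station with its number of studs (centre within 4 mm of the station's, underside within 2.5 mm of the turntable's top, tilt under 0.06 rad). Everything is at rest and released (all of step 1 and horizontal distance between fresh2_c and station2 below 0.004 m and height (world z) of each of fresh2_c, fresh3_c, fresh4_c below 0.0515 m and angle between each of fresh2_c, fresh3_c, fresh4_c's own z axis and vertical below 0.06 rad and linear speed of each of fresh2, fresh3, fresh4 below 0.03 m/s and horizontal distance between fresh3_c and station3 below 0.004 m and horizontal distance between fresh4_c and station4 below 0.004 m and velocity of joint carousel between -0.05 and 0.05 rad/s); the robot touches nothing.
It fails at once if a disc is put on, taken off or handled on the turntable with its centre more than 40 mm from the loading point ((contact force between the fingers and fresh2 above 1 N and contact force between fresh2 and carousel above 1 N and horizontal distance between fresh2_c and load above 0.04 m) or (contact force between the fingers and fresh3 above 1 N and contact force between fresh3 and carousel above 1 N and horizontal distance between fresh3_c and load above 0.04 m) or (contact force between the fingers and fresh4 above 1 N and contact force between fresh4 and carousel above 1 N and horizontal distance between fresh4_c and load above 0.04 m) or (contact force between the fingers and done2 above 1 N and contact force between done2 and carousel above 1 N and horizontal distance between done2_c and load above 0.04 m) or (contact force between the fingers and done3 above 1 N and contact force between done3 and carousel above 1 N and horizontal distance between done3_c and load above 0.04 m) or (contact force between the fingers and done4 above 1 N and contact force between done4 and carousel above 1 N and horizontal distance between done4_c and load above 0.04 m)).
It fails at once if the jar, tumbler or flask is moved more than 30 mm or tipped (distance of any of jar_c, tumbler_c, flask_c from where it was at the start of the episode above 0.03 m).
Of fresh2, fresh3, fresh4 only 2 to 3 are there at a start; the rules pass over those that are not, and their reading is None.
Of done2, done3, done4 only 1 to 1 are there at a start; the rules pass over those that are not, and their reading is None.
At some moment in a run one of fresh2, fresh3, fresh4 may be knocked a few centimetres aside while the robot is not near it.
Once in a run the grip may slacken for a moment while it holds something.
It also fails if it takes over 210 s, if anything falls off the work surface, if the arm or the gripper's body presses on something with over 40 N, if the wrist force passes 120 N, or if a joint passes its speed limit or range.

## Robot

A 6-joint arm with a two-finger parallel gripper is mounted at the origin on the work surface. World frame = base frame: x ahead of the robot, y to its left, z up, the work surface at z = 0. Lengths are in mm, angles in rad, forces in N, time in s.
With the tool pointing down it reaches from about 350 to 875 mm from the base axis. Payload 4.2 kg.
Tool frame: the origin (TCP) lies at the very end of the fingers, on their centre line; the grasp point (between the pads) lies 19 mm behind it; z points along the fingers, y is the line along which they close (so a half turn about z gives the same grasp; the last joint's range is limited). The gripper opens to 85 mm and grips with 20 to 120 N. Pads are 22 mm wide; open, the fingers measure 114 mm over their backs; the gripper's body (76 mm by 85 mm) begins 54 mm behind the grasp point. The pads swing forward as they close: fully open they stand 13 mm farther back than shut.
Start: joints at [-0.858, 0.385, 0.008, 0, -1.194, -0.259], TCP at [274.001, -561.714, 197.312] pointing down, gripper open.
Joint ranges: [-3.14, 3.14], [-1.21, 2.06], [-1.07, 1.41], [-3.16, 2.05], [-2.99, -0.16], [-3.1, 3.1]. Speed limits (rad/s): [2.79, 2.79, 3.14, 3.14, 3.14, 3.14].

## Interface

Orientations are given as a unit quaternion [x, y, z, w].
In Python, from bench import arm gives the robot as it stands. The module is installed in compiled form; this text tells all that it offers.
- The arm moves only by the tool drive_tool, never from a script. Its argument "targets" is a list of rows, each a list of 5 numbers: the closure, from -1 (fully open) to 1 (shut), then the shift along the tool's x, y, z in mm, then the turn about the tool's z in degrees. In form: [[grip, tx, ty, tz, roll], ...]. A call has 1 to 12 rows; each row is the pose to reach, as a shift and turn from the pose commanded when the call began, along the tool's axes at that moment; what a row does not reach only later rows make up. A row lasts 1/10 s, in which the tool goes at most 50 mm and 8.59 degrees, less where a joint would pass 70% of its speed; a pose out of reach is approached as far as the arm can. A call with a gripper value outside its range is refused whole. The fingers move at their own pace and stop on an object; the grip force is fixed at half the most. Time passes only in rows, so rows that repeat a pose let the fingers close. It gives the time, the measured TCP pose, the force, the opening and the grip force at its end, in the units of the state.
- arm.read_state(): the state, without advancing time (a new reading comes with each control period).
- arm.get_image(name): name is "side" or "top"; returns the picture (384x512x3 uint8, blue, green, red); there is no depth.
- arm.camera_params(name): a dict with "fov_y" (degrees; the focal length in pixels is half the picture's height over the tangent of half this angle, whatever the lens; pixels are square), "cx", "cy" (the principal point, pixels), "rvec" (rotation vector, rad) and "tvec" (3), from world to camera coordinates, as OpenCV has them. Camera axes: x right, y down, z forward; pixel columns grow to the right and rows downward; lengths in mm; the calibration is good to about 2 mm. A picture is of the moment at which its call begins. camera_params takes no time and is no camera call.
- arm.job_done(): hands the job in; it is judged then, once.
The state is a dict: "clock": time; "joints": joint angles; "joint_vel": joint speeds; "joint_efforts": joint torques, N m; "position": TCP position; "ee_rot": TCP orientation; "contact_force": force on the tool from outside, world axes, zero at the start; "wrist_torque": the same for the moment, N m; "gripper_width": finger opening in mm; "grasp_force": force on a finger pad.
Only numpy, scipy, OpenCV 4.12 (cv2) and the standard library are available. Lean on these libraries where they do the work, as an engineer would, in place of code of your own. Each camera call takes 0.05 s, during which the arm holds its last target. There are 200 camera calls.

## Working session

There is one attempt and no reset: what is moved stays moved. The work goes in short steps, Python scripts to look and compute and a tool call to move; the robot and the scene stay as the last step left them, time stands still between calls to the robot, and variables do not carry over. Pictures are saved under pics/ and viewed, at most 14 in all, crops included, and the job is handed in when it is done.

Besides the shell and the picture viewer there is one more tool, called after "Emit:" as name([rows], argument=value, ...), one row to a line, values as JSON. drive_tool: Moves the arm, as the interface text tells. Its arguments: {"type":"object","properties":{"targets":{"type":"array","items":{"type":"array","items":{"type":"number"}}}},"required":["targets"]}

```bash
mkdir -p pics; cat > h.py <<'E'
import numpy as np, cv2
from bench import arm
from scipy.spatial.transform import Rotation as R
def cam(n):
    p=arm.camera_params(n); f=192/np.tan(np.radians(p["fov_y"])/2)
    K=np.array([[f,0,p["cx"]],[0,f,p["cy"]],[0,0,1]]); return K,np.array(p["rvec"],float).ravel(),np.array(p["tvec"],float).ravel(),p
def p2w(n,uv,z):
    K,r,t,_=cam(n); M=cv2.Rodrigues(r)[0]; c=-M.T@t
    out=[]
    for u,v in np.atleast_2d(uv):
        d=M.T@np.linalg.inv(K)@[u,v,1]; out.append(c+d*(z-c[2])/d[2])
    return np.array(out)
def w2p(n,X):
    K,r,t,_=cam(n); return cv2.projectPoints(np.atleast_2d(np.array(X,float)),r,t,K,None)[0].reshape(-1,2)
def st():
    s=arm.read_state(); e=R.from_quat(s["ee_rot"]).as_matrix()
    print("t",round(s["clock"],2),"pos",np.round(s["position"],1),"xax",np.round(e[:,0],3),"yax",np.round(e[:,1],3),"z",np.round(e[:,2],3),"w",round(float(s["gripper_width"]),1),"F",np.round(s["contact_force"],1),"gf",s["grasp_force"],"j6",np.round(s["joints"][5],2)); return s,e
def go(x,y,z,yaw=None):
    """tool-frame shift to world x,y,z; yaw= desired world direction (deg) of tool x (mod 180)"""
    s,e=st(); d=e.T@(np.array([x,y,z])-s["position"]); a=None
    if yaw is not None:
        cur=np.degrees(np.arctan2(e[1,0],e[0,0])); a=(cur-yaw+90)%180-90  # tool z down
    print("shift",np.round(d,1),"roll",a)
E
python3 - <<'E'
from h import *
for n in("top","side"):
    im=arm.get_image(n); cv2.imwrite(f"pics/{n}0.png",cv2.resize(im,None,fx=1.5,fy=1.5,interpolation=cv2.INTER_CUBIC)); print(n,arm.camera_params(n))
st()
E
```

```text
top {'fov_y': 45.40178048548515, 'cx': 250.331584246828, 'cy': 195.5344069084684, 'rvec': array([ 2.09225802, -2.1497815 ,  0.19659723]), 'tvec': array([ -60.35535855,  563.88354362, 1598.69086152])}
side {'fov_y': 52.08640475096581, 'cx': 252.22767397575225, 'cy': 193.53653910379919, 'rvec': array([ 1.03772076, -2.46016553,  0.98361648]), 'tvec': array([350.05942005, 390.28973176, 831.34504869])}
t 0.1 pos [ 273.7 -561.2  196.3] xax [-0.899 -0.438  0.   ] yax [-0.438  0.899  0.002] z [-0.001  0.002 -1.   ] w 85.9 F [ 0.3 -0.6  0.6] gf 0.0 j6 -0.26
```

View pics/top0.png

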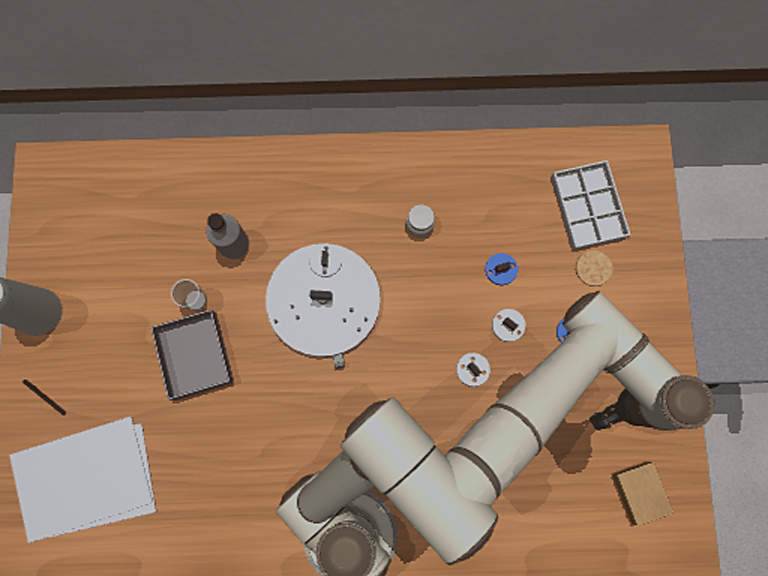

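View pics/side0.png

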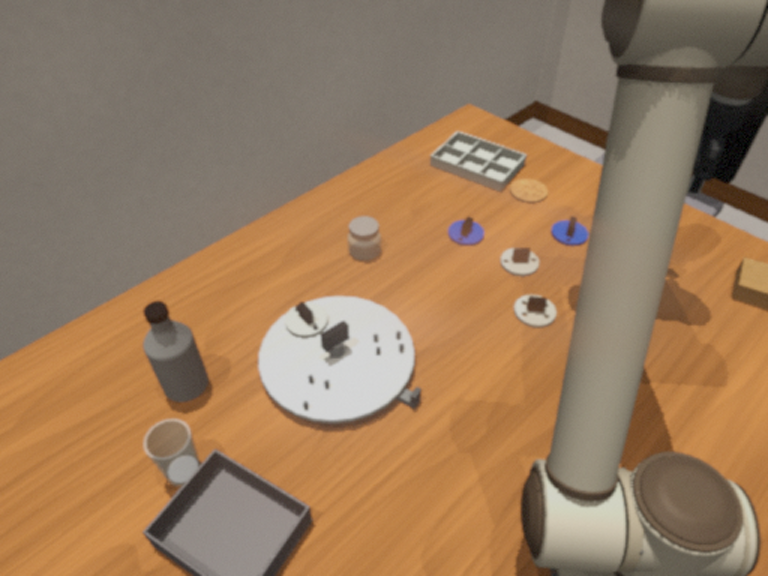

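```bash
python3 - <<'E'
from h import *
im=arm.get_image("top")
a=cv2.resize(im[155:255,170:270],None,fx=6,fy=6,interpolation=cv2.INTER_CUBIC)
b=cv2.resize(im[205:265,295:360],None,fx=6,fy=6,interpolation=cv2.INTER_CUBIC)
c=np.zeros((600,800,3),np.uint8); c[:,:600]=a
cv2.imwrite("pics/tt.png",a); 
b=cv2.resize(im[160:265,290:395],None,fx=5.5,fy=5.5,interpolation=cv2.INTER_CUBIC); cv2.imwrite("pics/fr.png",b)
E
```

```text
(no output)
```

View pics/tt.png

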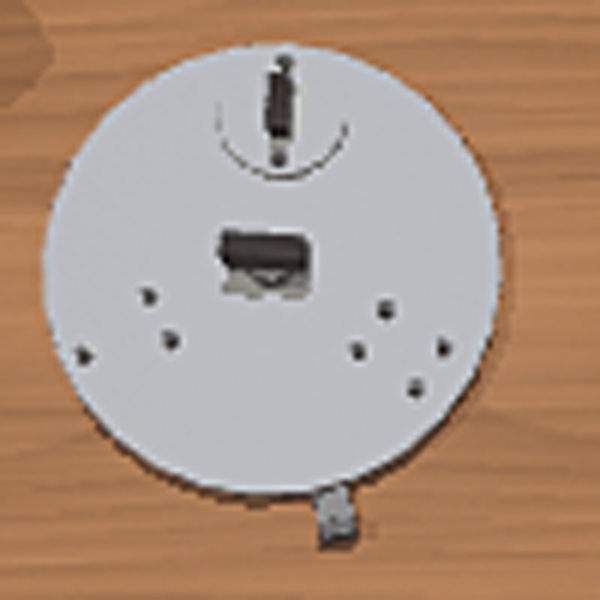

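View pics/fr.png

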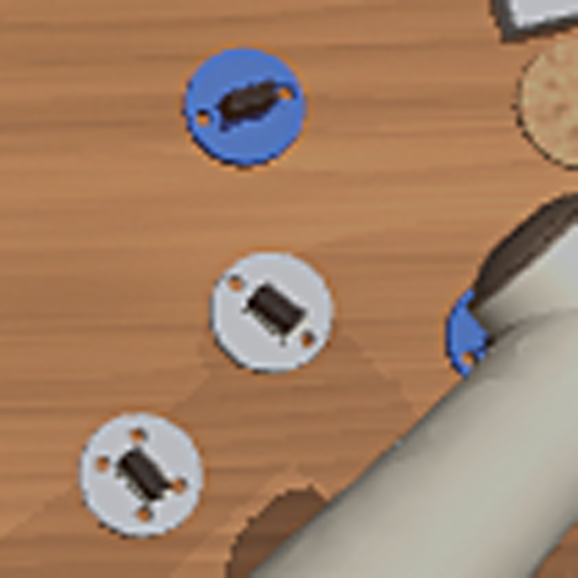

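```bash
cat > fit.py <<'E'
from h import *
from scipy.optimize import least_squares
L={2:[(30,0),(-30,0)],3:[(30,0),(-21,15),(-21,-15)],4:[(21,15),(21,-15),(-21,15),(-21,-15)]}
def rot(a): return np.array([[np.cos(a),-np.sin(a)],[np.sin(a),np.cos(a)]])
def fitdisc(n,uv,z,a0,sym=True):
    """holes uv (image px) at height z -> centre, angle deg of x axis"""
    w=p2w("top",uv,z)[:,:2]
    return w
E
python3 - <<'E'
from fit import *
from itertools import permutations
f=lambda a:[(170+(u-2.5)/6,155+(v-2.5)/6) for u,v in a]
g=lambda a:[(290+(u-2.25)/5.5,160+(v-2.25)/5.5) for u,v in a]
s3=p2w("top",f([(148,297),(171,341),(84,357)]),48)[:,:2]
s4=p2w("top",f([(386,310),(358,351),(443,348),(416,388)]),48)[:,:2]
s2=p2w("top",f([(286,63),(279,159)]),48)[:,:2]
c0=p2w("top",f([(272,270)]),30)[0]; print("axis by circle",c0)
for n,s in((2,s2),(3,s3),(4,s4)):
    m=s.mean(0) if n!=3 else None
    if n==3: # centre offset
        m=s.mean(0)+0; v=m-c0[:2]; 
    d=s.mean(0)-c0[:2]; print(n,s.round(1).tolist(),"r",np.hypot(*d),"ang",np.degrees(np.arctan2(d[1],d[0])))
S={2:s2,3:s3,4:s4}
best=None
for off3 in(120,-120):
  def res(p):
    r=[]
    for n,o in((2,0),(3,off3),(4,-off3)):
        a=p[2]+np.radians(o); pts=np.array(L[n])@rot(a).T+p[:2]+95*np.array([np.cos(a),np.sin(a)])
        D=np.linalg.norm(pts[:,None]-S[n][None],axis=2); r+=list(D.min(1))
    return r
  d=s2.mean(0)-c0[:2]
  q=least_squares(res,[c0[0],c0[1],np.arctan2(d[1],d[0])]); print(off3,q.x[:2],np.degrees(q.x[2]),q.cost,np.round(res(q.x),1))
h=p2w("top",g([(236,283),(308,340)]),8)[:,:2];print("f2",h.mean(0),np.degrees(np.arctan2(*(h[0]-h[1])[::-1])))
h=p2w("top",g([(138,435),(103,464),(178,486),(146,514)]),8)[:,:2];print("f4",h.mean(0),h.tolist(), "xdir",np.degrees(np.arctan2(*((h[0]+h[1]-h[2]-h[3])[::-1]))))
print("disc centre by outline",p2w("top",g([(272,312),(141,475)]),8))
t=p2w("top",[(u/1.5,v/1.5) for u,v in[(153,327),(212,312),(232,381),(171,400)]],50);print("tray",t.mean(0),t.tolist())
print("pointer",p2w("top",f([(335,519)]),36))
print("others",p2w("top",[(281,144),(136,155),(215/1.5,220/1.5)],0))
go(c0[0],c0[1],150)
E
```

```text
axis by circle [554.97530815  53.84471038  30.        ]
2 [[679.7, 42.3], [619.9, 47.3]] r 95.22405149155665 ang -5.4293358458810275
3 [[537.3, 127.0], [510.2, 113.4], [501.9, 165.4]] r 90.06195993204894 ang 115.31538436139621
4 [[525.4, -15.6], [501.1, 1.6], [501.5, -49.2], [477.8, -32.5]] r 94.4018282636798 ang -124.53491861748051
120 [555.33589075  53.47693927] -4.828950040404536 3.0560735921589104 [0.7 0.7 1.2 0.7 0.3 1.1 1.3 0.2 0.5]
-120 [537.7009132   57.56022893] 157.23200617376767 44359.87720819836 [205.9 146.4 100.1  51.9  77.6  57.8  37.4  36.5   7. ]
f2 [ 484.53167673 -398.31720268] 48.97046573914551
f4 [ 378.58836871 -305.63572259] [[404.74024189687896, -304.8920426624599], [386.280775945552, -280.8554840992024], [370.5259806759551, -329.39436225688263], [352.8064763241065, -307.40100133683165]] xdir 37.02204681403237
disc centre by outline [[ 484.15227886 -398.34645579    8.        ]
 [ 378.38741523 -305.47541357    8.        ]]
tray [426.89090495 362.59520045  50.        ] [[495.48866459373187, 457.22711928963054, 50.0], [527.8860113961051, 316.95683504279896, 50.0], [362.2684936497428, 266.97990737592795, 50.0], [321.92045015211204, 409.21694010968156, 50.0]]
pointer [[402.26324137  17.70490395  36.        ]]
others [[ 767.97309448 -197.24223206    0.        ]
 [ 740.2575556   352.91716356    0.        ]
 [ 772.27548754  325.68742017    0.        ]]
t 0.15 pos [ 273.8 -561.3  196.4] xax [-0.899 -0.438  0.   ] yax [-0.438  0.899  0.002] z [-0.001  0.001 -1.   ] w 85.4 F [1.2 0.  0.3] gf 0.0 j6 -0.26
shift [-522.3  429.6   47.1] roll None
```

Emit:
drive_tool([
  [-1,-522,430,40,-59],
  [-1,-522,430,40,-59],
  [-1,-522,430,40,-59],
  [-1,-522,430,40,-59],
  [-1,-522,430,40,-59],
  [-1,-522,430,40,-59],
  [-1,-522,430,40,-59],
  [-1,-522,430,40,-59],
  [-1,-522,430,40,-59],
  [-1,-522,430,40,-59],
  [-1,-522,430,40,-59],
  [-1,-522,430,40,-59],
])

```text
clock: 1.35
position: [522.8, -14.7, 161.8]
ee_rot: [-0.676, 0.737, 0.0, -0.0]
contact_force: [0.8, -1.1, 0.2]
gripper_width: 85.5
grasp_force: 0.0
```

Emit:
drive_tool([
  [-1,0,0,0,0],
  [-1,0,0,0,0],
  [-1,0,0,0,0],
])

```text
clock: 1.65
position: [522.0, -17.3, 161.7]
ee_rot: [-0.675, 0.737, 0.0, -0.0]
contact_force: [0.4, -0.1, 0.0]
gripper_width: 85.3
grasp_force: 0.0
```

```bash
python3 - <<'E'
from h import *
go(555.3,53.5,61,-94.8)
im=arm.get_image("top"); cv2.imwrite("pics/top1.png",cv2.resize(im[150:384,180:490],None,fx=2.5,fy=2.5,interpolation=cv2.INTER_CUBIC))
E
```

```text
t 1.65 pos [522.  -17.3 161.7] xax [-0.088 -0.996  0.   ] yax [-0.996  0.088  0.001] z [-0.001 -0.    -1.   ] w 85.3 F [ 0.4 -0.1  0. ] gf 0.0 j6 -0.37
shift [-73.4 -27.1 100.6] roll -0.22570957654554036
```

View pics/top1.png

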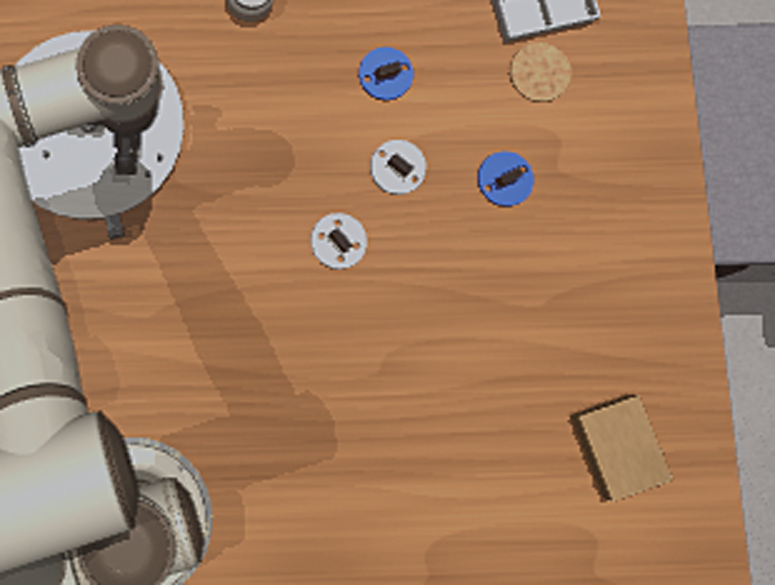

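Emit:
drive_tool([
  [-1,-73,-27,30,-90],
  [-1,-73,-27,30,-90],
  [-1,-73,-27,30,-90],
  [-1,-73,-27,30,-90],
  [-1,-73,-27,30,-90],
  [-1,-73,-27,30,-90],
  [-1,-73,-27,30,-90],
  [-1,-73,-27,30,-90],
  [-1,-73,-27,30,-90],
  [-1,-73,-27,30,-90],
  [-1,-73,-27,30,-90],
  [-1,-73,-27,30,-90],
])

```text
clock: 2.9
position: [555.6, 52.1, 132.1]
ee_rot: [0.999, -0.045, 0.0, -0.0]
contact_force: [-0.5, 0.0, -0.4]
gripper_width: 85.4
grasp_force: 0.0
```

Emit:
drive_tool([
  [-1,0,0,0,-90],
  [-1,0,0,0,-90],
  [-1,0,0,0,-90],
  [-1,0,0,0,-90],
  [-1,0,0,0,-90],
  [-1,0,0,0,-90],
  [-1,0,0,0,-90],
  [-1,0,0,0,-90],
  [-1,0,0,0,-90],
  [-1,0,0,0,-90],
  [-1,0,0,0,-90],
  [-1,0,0,0,-90],
])

```text
clock: 4.1
position: [555.7, 52.7, 132.0]
ee_rot: [0.738, 0.674, 0.0, 0.0]
contact_force: [0.1, 0.1, 0.5]
gripper_width: 85.6
grasp_force: 0.0
```

```bash
python3 - <<'E'
from h import *
go(555.3,53.5,62,85.2)
E
```

```text
t 4.1 pos [555.7  52.7 132. ] xax [0.09  0.996 0.   ] yax [ 0.996 -0.09   0.   ] z [ 0.  0. -1.] w 85.6 F [0.1 0.1 0.5] gf 0.0 j6 2.67
shift [ 0.8 -0.5 70. ] roll -0.3751841475145028
```

Emit:
drive_tool([
  [-1,1,0,35,0],
  [-1,1,0,70,0],
  [-1,1,0,70,0],
  [-1,1,0,70,0],
  [1,1,0,70,0],
  [1,1,0,70,0],
  [1,1,0,70,0],
  [1,1,0,70,0],
  [1,1,0,70,0],
  [1,1,0,70,0],
  [1,1,0,70,0],
  [1,1,0,70,0],
])

```text
clock: 5.3
position: [555.9, 54.6, 61.8]
ee_rot: [0.737, 0.676, -0.0, -0.0]
contact_force: [0.7, -0.1, 0.0]
gripper_width: -0.0
grasp_force: 0.0
```

```bash
python3 - <<'E'
from h import *
st()
print(p2w("top",[(170+264/6,155+249/6)],95))
im=arm.get_image("side"); cv2.imwrite("pics/s1.png",cv2.resize(im[150:300,140:340],None,fx=4,fy=4,interpolation=cv2.INTER_CUBIC))
E
```

```text
t 5.3 pos [555.9  54.6  61.8] xax [ 0.087  0.996 -0.   ] yax [ 0.996 -0.087 -0.   ] z [-0. -0. -1.] w -0.0 F [ 0.7 -0.1  0. ] gf 0.0 j6 2.67
[[554.1238155   51.76040392  95.        ]]
```

View pics/s1.png

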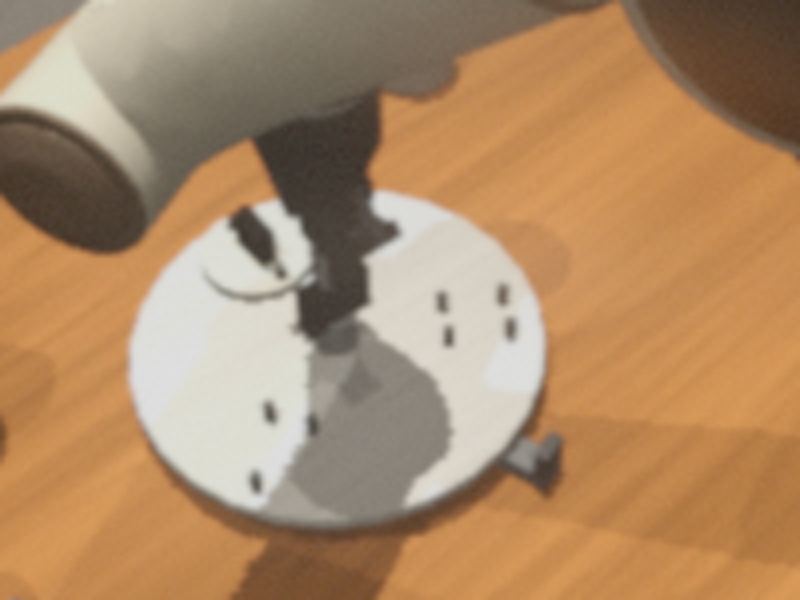

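Emit:
drive_tool([
  [1,0,0,0,0],
  [1,0,0,0,0],
])

```text
clock: 5.55
position: [555.9, 54.6, 61.9]
ee_rot: [0.737, 0.676, -0.0, -0.0]
contact_force: [0.2, -0.1, 0.3]
gripper_width: -0.1
grasp_force: 0.0
```

Emit:
drive_tool([
  [1,0,0,0,10],
  [1,0,0,0,10],
  [1,0,0,0,10],
])

```text
clock: 5.85
position: [555.9, 54.6, 61.9]
ee_rot: [0.793, 0.61, -0.0, 0.0]
contact_force: [0.2, -0.3, 0.0]
gripper_width: 0.3
grasp_force: 0.0
```

```bash
python3 - <<'E'
from h import *
s,_=st(); print(s)
im=arm.get_image("side"); cv2.imwrite("pics/s2.png",cv2.resize(im[150:300,140:340],None,fx=4,fy=4,interpolation=cv2.INTER_CUBIC))
E
```

```text
t 5.85 pos [555.9  54.6  61.9] xax [ 0.257  0.966 -0.   ] yax [ 0.966 -0.257  0.   ] z [-0. -0. -1.] w 0.3 F [ 0.2 -0.3  0. ] gf 0.0 j6 2.49
{'clock': 5.85, 'joints': array([ 3.88036646e-01,  4.08953249e-01, -3.34071354e-01,  2.01130522e-05,
       -8.27781630e-01,  2.49390950e+00]), 'joint_vel': array([-0.0008235 ,  0.00089051, -0.00074719,  0.00079438,  0.00045625,
        0.01375533]), 'joint_efforts': array([-9.32347684e-04, -3.64914501e+01,  1.49355957e+01,  3.31746742e+00,
       -8.10196780e-04, -1.12055652e-01]), 'position': array([555.92667633,  54.60145694,  61.8638774 ]), 'ee_rot': array([ 7.92693438e-01,  6.09620467e-01, -6.73413496e-06,  5.83321421e-06]), 'contact_force': array([ 0.15185136, -0.34328134,  0.0363813 ]), 'wrist_torque': array([ 9.84352072e-05, -1.82011777e-02, -7.55916602e-03]), 'grasp_force': 0.0, 'gripper_width': 0.27968829791292266}
```

View pics/s2.png

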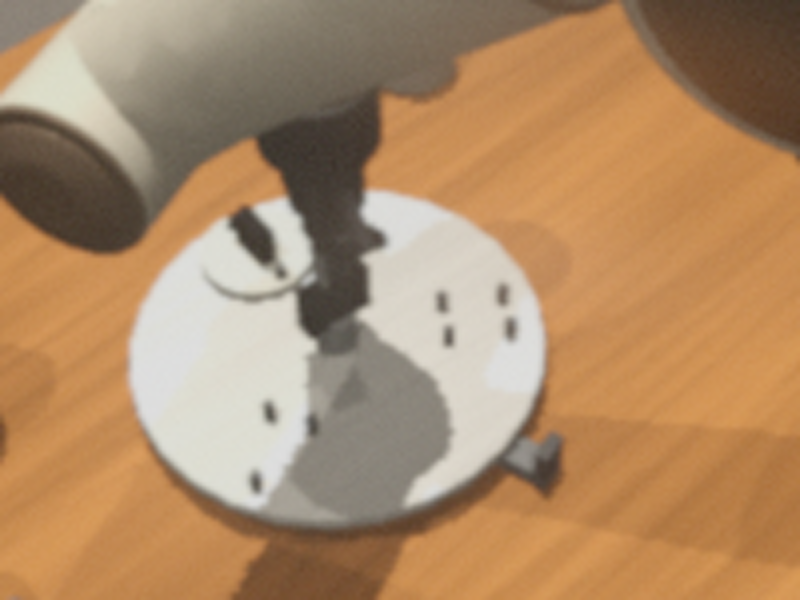

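```bash
python3 - <<'E'
from h import *
X=[(555.9,54.6,62),(555.3,53.5,95),(555.3,53.5,55),(555.3,53.5,30),(693,42,30),(402,18,36)]
print((w2p("side",X)-[140,150])*4)
print((w2p("top",X)-[170,155])*6)
E
```

```text
[[333.00321148 307.73321145]
 [331.8857836  275.11712438]
 [335.46916552 313.97372861]
 [337.60963371 337.18401621]
 [223.59018002 220.11096608]
 [538.79417247 437.4409261 ]]
[[263.83231244 256.43799374]
 [261.00082263 247.10370323]
 [266.65914406 259.50431138]
 [270.06063269 266.95891221]
 [285.97789196  46.90762286]
 [332.01150945 516.95610829]]
```

Emit:
drive_tool([
  [-1,0,0,0,-10],
  [-1,0,0,0,-10],
  [-1,0,0,0,-10],
  [-1,0,0,0,-10],
  [-1,0,0,0,-10],
  [-1,0,0,0,-10],
  [-1,0,0,0,-10],
  [-1,0,0,0,-10],
])

```text
clock: 6.7
position: [555.9, 54.6, 61.9]
ee_rot: [0.737, 0.676, 0.0, -0.0]
contact_force: [-0.2, 0.9, -0.7]
gripper_width: 85.6
grasp_force: 0.0
```

```bash
python3 - <<'E'
from h import *
st()
im=arm.get_image("side"); cv2.imwrite("pics/s3.png",cv2.resize(im[160:250,170:290],None,fx=6.6,fy=6.6,interpolation=cv2.INTER_CUBIC))
E
```

```text
t 6.7 pos [555.9  54.6  61.9] xax [0.087 0.996 0.   ] yax [ 0.996 -0.087  0.   ] z [ 0.  0. -1.] w 85.6 F [-0.2  0.9 -0.7] gf 0.0 j6 2.67
```

View pics/s3.png

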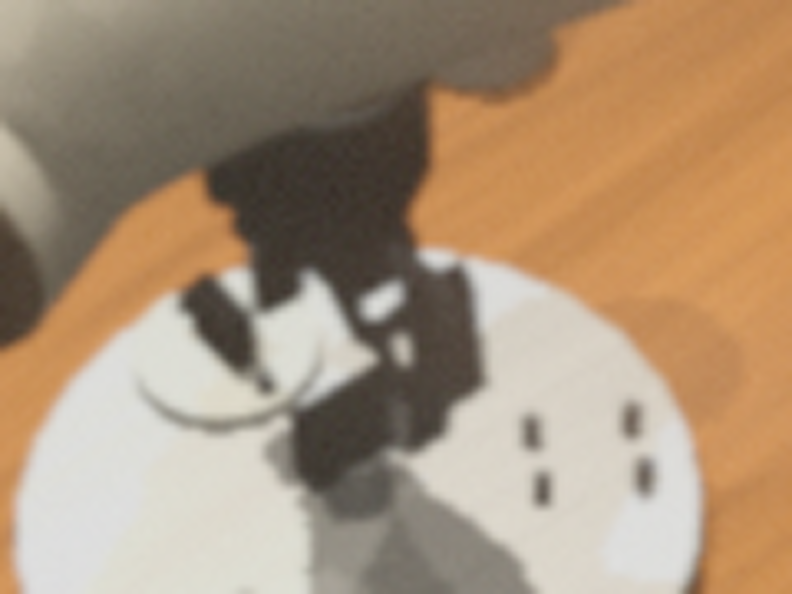

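```bash
python3 - <<'E'
from h import *
for z in(62,75,90,105):
  print(z,((w2p("side",[(513+dx,58+dy,z) for dx in(0,-14)for dy in(-11,11)])-[170,160])*6.6).round().tolist(),((w2p("side",[(598+dx,51+dy,z)for dx in(0,14)for dy in(-11,11)])-[170,160])*6.6).round().tolist())
print(((w2p("side",[(555+dx,53+dy,z) for z in (55,95) for dx in(-8,8)for dy in(-26,26)])-[170,160])*6.6).round().tolist())
E
```

```text
62 [[438.0, 492.0], [396.0, 524.0], [462.0, 512.0], [420.0, 544.0]] [[311.0, 365.0], [270.0, 394.0], [289.0, 347.0], [248.0, 375.0]]
75 [[437.0, 472.0], [395.0, 503.0], [461.0, 492.0], [419.0, 524.0]] [[308.0, 344.0], [267.0, 373.0], [286.0, 326.0], [245.0, 354.0]]
90 [[435.0, 447.0], [393.0, 479.0], [460.0, 468.0], [418.0, 500.0]] [[306.0, 320.0], [264.0, 349.0], [283.0, 301.0], [241.0, 330.0]]
105 [[434.0, 423.0], [391.0, 454.0], [459.0, 443.0], [416.0, 475.0]] [[303.0, 295.0], [261.0, 324.0], [280.0, 276.0], [238.0, 305.0]]
[[418.0, 428.0], [321.0, 499.0], [392.0, 406.0], [295.0, 476.0], [414.0, 363.0], [314.0, 435.0], [387.0, 342.0], [287.0, 412.0]]
```

Emit:
drive_tool([
  [-1,0,0,10,0],
  [-1,0,0,20,0],
  [-1,0,0,27,0],
  [-1,0,0,27,0],
])

```text
clock: 7.15
position: [554.7, 54.2, 33.1]
ee_rot: [0.737, 0.675, -0.002, -0.001]
contact_force: [0.0, 0.0, 1.0]
gripper_width: 85.5
grasp_force: 0.0
```

Emit:
drive_tool([
  [1,0,0,0,0],
  [1,0,0,0,0],
  [1,0,0,0,0],
  [1,0,0,0,0],
  [1,0,0,0,0],
  [1,0,0,0,0],
  [1,0,0,0,0],
  [1,0,0,0,0],
])

```text
clock: 7.95
position: [557.6, 54.7, 35.6]
ee_rot: [0.737, 0.676, 0.001, 0.001]
contact_force: [4.9, -3.0, 0.5]
gripper_width: 14.7
grasp_force: 59.8
```

```bash
python3 - <<'E'
from h import *
st()
im=arm.get_image("side"); cv2.imwrite("pics/s4.png",cv2.resize(im[160:250,170:290],None,fx=6.6,fy=6.6,interpolation=cv2.INTER_CUBIC))
E
```

```text
t 7.95 pos [557.6  54.7  35.6] xax [0.087 0.996 0.001] yax [ 0.996 -0.087  0.003] z [ 0.003  0.    -1.   ] w 14.7 F [ 4.9 -3.   0.5] gf 59.768587946891785 j6 2.67
```

Emit:
drive_tool([
  [1,0,2,0,6],
  [1,0,2,0,13],
  [1,0,2,0,20],
  [1,0,2,0,27],
  [1,0,2,0,34],
  [1,0,2,0,41],
  [1,0,2,0,48],
  [1,0,2,0,55],
  [1,0,2,0,62],
  [1,0,2,0,69],
  [1,0,2,0,76],
  [1,0,2,0,81],
])

```text
clock: 9.2
position: [558.3, 54.0, 35.6]
ee_rot: [0.999, 0.033, 0.0, 0.0]
contact_force: [1.7, -3.1, 2.8]
gripper_width: 14.8
grasp_force: 60.1
```

Emit:
drive_tool([
  [1,0,0,0,6],
  [1,0,0,0,13],
  [1,0,0,0,20],
  [1,0,0,0,27],
  [1,0,0,0,34],
  [1,0,0,0,41],
  [1,0,0,0,48],
  [1,0,0,0,55],
  [1,0,0,0,62],
  [1,0,0,0,69],
  [1,0,0,0,76],
  [1,0,0,0,81],
])

```text
clock: 10.4
position: [557.6, 53.1, 35.6]
ee_rot: [0.781, -0.624, 0.0, 0.001]
contact_force: [-0.1, -5.3, 3.0]
gripper_width: 14.8
grasp_force: 60.3
```

Emit:
drive_tool([
  [1,0,0,0,0],
  [1,0,0,0,0],
])

```text
clock: 10.6
position: [557.6, 53.1, 35.6]
ee_rot: [0.783, -0.623, 0.0, 0.001]
contact_force: [1.0, -5.1, 3.2]
gripper_width: 14.7
grasp_force: 60.3
```

```bash
python3 - <<'E'
from h import *
s,e=st(); print(np.degrees(np.arctan2(e[1,0],e[0,0])))
E
```

```text
t 10.6 pos [557.6  53.1  35.6] xax [ 0.225 -0.974  0.001] yax [-0.974 -0.225  0.001] z [-0.001 -0.002 -1.   ] w 14.7 F [ 1.  -5.1  3.2] gf 60.26437997817993 j6 -0.16
-77.01481184743477
```

Emit:
drive_tool([
  [-1,0,0,0,0],
  [-1,0,0,0,0],
  [-1,0,0,0,0],
  [-1,0,0,0,0],
  [-1,0,0,-40,0],
  [-1,0,0,-40,0],
  [1,0,0,-40,0],
  [1,0,0,-40,0],
  [1,0,0,-40,0],
  [1,0,0,-40,0],
  [1,0,0,-40,0],
  [1,0,0,-26,0],
])

```text
clock: 11.8
position: [559.4, 54.9, 62.2]
ee_rot: [0.783, -0.622, 0.001, -0.002]
contact_force: [1.0, 0.2, 0.4]
gripper_width: -0.2
grasp_force: 0.0
```

Emit:
drive_tool([
  [1,0,0,1,0],
  [1,0,0,1,0],
])

```text
clock: 12.0
position: [559.7, 54.8, 61.1]
ee_rot: [0.783, -0.622, 0.001, -0.001]
contact_force: [0.5, -0.1, 3.5]
gripper_width: 0.3
grasp_force: 2.2
```

Emit:
drive_tool([
  [1,0,0,1,0],
  [1,0,0,1,0],
])

```text
clock: 12.2
position: [559.7, 54.8, 61.1]
ee_rot: [0.783, -0.622, 0.001, -0.001]
contact_force: [-1.2, 0.4, 9.7]
gripper_width: 0.3
grasp_force: 4.8
```

Emit:
drive_tool([
  [1,0,0,1,0],
  [1,0,0,1,0],
])

```text
clock: 12.4
position: [559.8, 54.8, 61.0]
ee_rot: [0.783, -0.622, 0.002, -0.001]
contact_force: [-2.7, -0.2, 14.9]
gripper_width: -0.0
grasp_force: 7.3
```

Emit:
drive_tool([
  [-1,0,0,-25,0],
  [-1,0,0,-25,0],
])

```text
clock: 12.6
position: [560.0, 55.0, 85.7]
ee_rot: [0.783, -0.622, 0.002, -0.002]
contact_force: [0.6, 0.5, 0.4]
gripper_width: 28.3
grasp_force: 0.0
```

```bash
python3 - <<'E'
from h import *
go(465.2,31.6,60,13)
E
```

```text
t 12.6 pos [560.   55.   85.7] xax [ 0.226 -0.974 -0.   ] yax [-0.974 -0.226 -0.006] z [ 0.006  0.001 -1.   ] w 28.3 F [0.6 0.5 0.4] gf 0.0 j6 -0.16
shift [ 1.4 97.8 25.2] roll -89.95349056030182
```

Emit:
drive_tool([
  [-1,0,98,10,-90],
  [-1,0,98,10,-90],
  [-1,0,98,10,-90],
  [-1,0,98,10,-90],
  [-1,0,98,10,-90],
  [-1,0,98,10,-90],
  [-1,0,98,10,-90],
  [-1,0,98,10,-90],
  [-1,0,98,10,-90],
  [-1,0,98,10,-90],
  [-1,0,98,10,-90],
  [-1,0,98,10,-90],
])

```text
clock: 13.8
position: [461.9, 32.2, 72.3]
ee_rot: [0.994, 0.113, -0.001, 0.0]
contact_force: [0.2, -0.5, -0.1]
gripper_width: 85.3
grasp_force: 0.0
```

```bash
python3 - <<'E'
from h import *
go(465.2,32.6,8,13)
im=arm.get_image("side"); cv2.imwrite("pics/s5.png",cv2.resize(im[150:300,140:340],None,fx=4,fy=4,interpolation=cv2.INTER_CUBIC))
E
```

```text
t 13.8 pos [461.9  32.2  72.3] xax [ 0.974  0.225 -0.001] yax [ 0.225 -0.974  0.   ] z [-0.001 -0.    -1.   ] w 85.3 F [ 0.2 -0.5 -0.1] gf 0.0 j6 1.38
shift [ 3.4  0.3 64.3] roll -0.025250523671459746
```

View pics/s5.png

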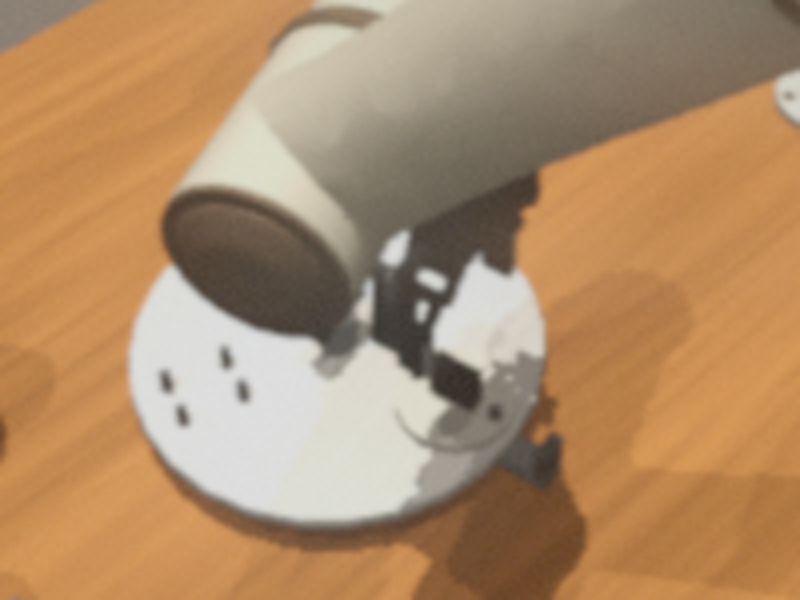

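Emit:
drive_tool([
  [-1,3,0,30,0],
  [-1,3,0,64,0],
  [-1,3,0,64,0],
  [1,3,0,64,0],
  [1,3,0,64,0],
  [1,3,0,64,0],
  [1,3,0,64,0],
  [1,3,0,64,0],
  [1,3,0,64,0],
  [1,3,0,64,0],
  [1,3,0,64,0],
])

```text
clock: 14.95
position: [465.9, 33.2, 9.9]
ee_rot: [0.994, 0.113, 0.001, -0.0]
contact_force: [-0.8, -0.2, 6.4]
gripper_width: 12.8
grasp_force: 59.3
```

Emit:
drive_tool([
  [1,0,0,-8,0],
  [1,0,0,-16,0],
  [1,0,0,-24,0],
  [1,0,0,-40,0],
  [1,0,0,-70,0],
  [1,0,0,-100,0],
  [1,0,0,-100,0],
])

```text
clock: 15.65
position: [468.5, 34.0, 113.4]
ee_rot: [0.994, 0.114, 0.005, -0.001]
contact_force: [0.8, 0.9, -1.7]
gripper_width: 12.7
grasp_force: 58.5
```

```bash
python3 - <<'E'
from h import *
t=[426.9,362.6]; t=[429,362]
go(t[0],t[1],100)
E
```

```text
t 15.65 pos [468.5  34.  113.4] xax [0.974 0.226 0.01 ] yax [ 0.226 -0.974 -0.001] z [ 0.01   0.003 -1.   ] w 12.7 F [ 0.8  0.9 -1.7] gf 58.52901220321655 j6 1.38
shift [  35.5 -328.4   14. ] roll None
```

Emit:
drive_tool([
  [1,36,-328,0,0],
  [1,36,-328,0,0],
  [1,36,-328,0,0],
  [1,36,-328,0,0],
  [1,36,-328,0,0],
  [1,36,-328,0,0],
  [1,36,-328,0,0],
  [1,36,-328,0,0],
  [1,36,-328,0,0],
  [1,36,-328,0,0],
  [1,36,-328,0,0],
])

```text
clock: 16.75
position: [426.7, 359.3, 108.8]
ee_rot: [0.994, 0.112, -0.0, 0.0]
contact_force: [0.0, -0.0, -1.3]
gripper_width: 12.7
grasp_force: 58.9
```

```bash
python3 - <<'E'
from h import *
go(429,362,-15)
for n in("top","side"):
    im=arm.get_image(n); c=im[190:290,70:200] if n=="top" else im[250:384,60:260]
    cv2.imwrite(f"pics/{n}6.png",c)
a=cv2.imread("pics/top6.png");b=cv2.imread("pics/side6.png")
a=cv2.resize(a,(520,400));b=cv2.resize(b,(280,188)); c=np.zeros((400,800,3),np.uint8);c[:,:520]=a;c[:188,520:]=b;cv2.imwrite("pics/m6.png",c)
E
```

```text
t 16.75 pos [426.7 359.3 108.8] xax [ 0.975  0.223 -0.001] yax [ 0.223 -0.975  0.   ] z [-0.001 -0.001 -1.   ] w 12.7 F [ 0.  -0.  -1.3] gf 58.85842680931091 j6 0.81
shift [  2.9  -2.1 123.8] roll None
```

View pics/m6.png

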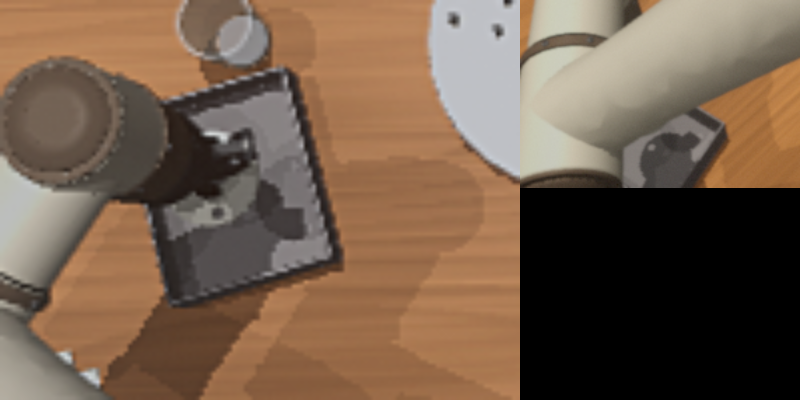

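Emit:
drive_tool([
  [1,2,0,40,0],
  [1,2,0,80,0],
  [1,2,0,110,0],
  [1,2,0,121,0],
  [1,2,0,121,0],
  [1,2,0,121,0],
  [0,2,0,121,0],
  [0,2,0,121,0],
  [0,2,0,121,0],
  [0,2,0,121,0],
  [0,2,0,80,0],
  [0,2,0,40,0],
])

```text
clock: 18.05
position: [428.1, 360.4, 69.0]
ee_rot: [0.994, 0.113, -0.001, 0.001]
contact_force: [0.9, 0.3, 0.2]
gripper_width: 43.0
grasp_force: 0.0
```

```bash
python3 - <<'E'
from h import *
# fresh positions in arm coords (camera + ~2.4,0.3)
go(486.9,-398,100,49)
E
```

```text
t 18.05 pos [428.1 360.4  69. ] xax [ 0.974  0.225 -0.002] yax [ 0.225 -0.974  0.002] z [-0.002 -0.003 -1.   ] w 43.0 F [0.9 0.3 0.2] gf 0.0 j6 0.81
shift [-113.5  752.2  -29. ] roll -35.98896108782828
```

Emit:
drive_tool([
  [-1,-113,752,-50,-36],
  [-1,-113,752,-50,-36],
  [-1,-113,752,-50,-36],
  [-1,-113,752,-50,-36],
  [-1,-113,752,-50,-36],
  [-1,-113,752,-50,-36],
  [-1,-113,752,-50,-36],
  [-1,-113,752,-50,-36],
  [-1,-113,752,-50,-36],
  [-1,-113,752,-50,-36],
  [-1,-113,752,-50,-36],
  [-1,-113,752,-50,-36],
])

```text
clock: 19.25
position: [474.7, -232.7, 108.5]
ee_rot: [0.91, 0.415, 0.0, 0.0]
contact_force: [1.4, 0.3, 0.4]
gripper_width: 85.5
grasp_force: 0.0
```

```bash
python3 - <<'E'
from h import *
go(486.9,-398,100,49)
im=arm.get_image("top"); a=cv2.resize(im[190:275,280:380],None,fx=5,fy=5,interpolation=cv2.INTER_CUBIC)
b=cv2.resize(im[190:275,100:160],None,fx=5,fy=5,interpolation=cv2.INTER_CUBIC)
cv2.imwrite("pics/m7.png",np.hstack([a,b]))
E
```

```text
t 19.25 pos [ 474.7 -232.7  108.5] xax [0.656 0.755 0.   ] yax [ 0.755 -0.656  0.001] z [ 0.001 -0.    -1.   ] w 85.5 F [1.4 0.3 0.4] gf 0.0 j6 2.57
shift [-116.8  117.7    8.6] roll 0.009023569192393666
```

View pics/m7.png

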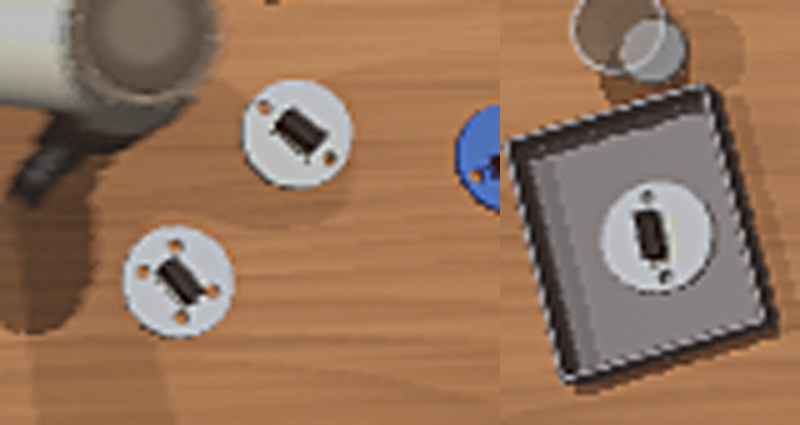

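Emit:
drive_tool([
  [-1,-117,118,40,0],
  [-1,-117,118,40,0],
  [-1,-117,118,40,0],
  [-1,-117,118,40,0],
  [-1,-117,118,40,0],
  [-1,-117,118,40,0],
])

```text
clock: 19.9
position: [486.6, -396.3, 67.5]
ee_rot: [0.91, 0.414, -0.0, -0.0]
contact_force: [0.4, 1.2, -0.2]
gripper_width: 85.5
grasp_force: 0.0
```

```bash
cat >> fit.py <<'E'
def white(box,z=8):
    """centres of white discs in box(v0,v1,u0,u1) of the top image, plus outline ellipse"""
    im=arm.get_image("top"); v0,v1,u0,u1=box; h=cv2.cvtColor(im[v0:v1,u0:u1],cv2.COLOR_BGR2HSV)
    m=((h[...,1]<60)&(h[...,2]>130)).astype(np.uint8); c,_=cv2.findContours(m,cv2.RETR_EXTERNAL,cv2.CHAIN_APPROX_NONE)
    for k in c:
        if cv2.contourArea(k)>100:
            (u,v),r=cv2.minEnclosingCircle(k); M=cv2.moments(k); uv=(u0+M["m10"]/M["m00"],v0+M["m01"]/M["m00"])
            print("white",np.round(uv,1),"r",round(r,1),"A",cv2.contourArea(k),p2w("top",[uv],z)[0].round(1))
E
python3 - <<'E'
from fit import *
go(486.9,-398,-21,49); white((190,275,280,380))
E
```

```text
t 19.9 pos [ 486.6 -396.3   67.5] xax [ 0.657  0.754 -0.   ] yax [ 0.754 -0.657 -0.001] z [-0.001  0.001 -1.   ] w 85.5 F [ 0.4  1.2 -0.2] gf 0.0 j6 2.85
shift [-1.1  1.5 88.5] roll -0.05858366590175024
white [286.4 264.7] r 14.5 A 250.5 [ 314.3 -198.4    8. ]
white [314.8 247. ] r 11.1 A 298.5 [ 374.8 -303.7    8. ]
white [291.6 237.5] r 21.3 A 667.0 [ 411.2 -221.5    8. ]
white [341.9 193.7] r 12.8 A 149.5 [ 568.1 -414.1    8. ]
white [299.4 206.3] r 23.6 A 906.0 [ 525.3 -254.9    8. ]
```

Emit:
drive_tool([
  [-1,-1,1,40,0],
  [-1,-1,1,80,0],
  [-1,-1,1,88,0],
  [-1,-1,1,88,0],
  [1,-1,1,88,0],
  [1,-1,1,88,0],
  [1,-1,1,88,0],
  [1,-1,1,88,0],
  [1,-1,1,88,0],
  [1,-1,1,88,0],
  [1,-1,1,88,0],
  [1,-1,1,88,0],
])

```text
clock: 21.15
position: [487.5, -397.9, -19.2]
ee_rot: [0.91, 0.415, 0.0, 0.0]
contact_force: [-1.0, 0.2, 6.0]
gripper_width: 13.0
grasp_force: 61.3
```

Emit:
drive_tool([
  [1,0,0,-40,0],
  [1,0,0,-80,0],
  [1,0,0,-130,0],
  [1,0,0,-130,0],
])

```text
clock: 21.55
position: [491.3, -400.6, 117.6]
ee_rot: [0.91, 0.415, 0.004, 0.006]
contact_force: [1.5, 0.7, -0.1]
gripper_width: 12.9
grasp_force: 60.5
```

```bash
python3 - <<'E'
from h import *
go(465.4,32.2,100,13)
E
```

```text
t 21.55 pos [ 491.3 -400.6  117.6] xax [0.655 0.756 0.002] yax [ 0.755 -0.655  0.015] z [ 0.013 -0.008 -1.   ] w 12.9 F [ 1.5  0.7 -0.1] gf 60.47472596168518 j6 2.85
shift [ 310.  -303.3   13.7] roll 36.07784590550909
```

Emit:
drive_tool([
  [1,310,-303,0,36],
  [1,310,-303,0,36],
  [1,310,-303,0,36],
  [1,310,-303,0,36],
  [1,310,-303,0,36],
  [1,310,-303,0,36],
  [1,310,-303,0,36],
  [1,310,-303,0,36],
  [1,310,-303,0,36],
  [1,310,-303,0,36],
  [1,310,-303,0,36],
  [1,310,-303,0,36],
])

```text
clock: 22.75
position: [461.3, 34.4, 109.3]
ee_rot: [0.994, 0.113, -0.001, 0.0]
contact_force: [-0.1, -1.2, -2.3]
gripper_width: 12.8
grasp_force: 60.3
```

Emit:
drive_tool([
  [1,0,0,40,0],
  [1,0,0,40,0],
  [1,0,0,40,0],
])

```text
clock: 23.05
position: [461.5, 33.6, 69.7]
ee_rot: [0.994, 0.112, -0.001, 0.001]
contact_force: [0.7, -0.1, -0.6]
gripper_width: 13.0
grasp_force: 60.3
```

```bash
python3 - <<'E'
from h import *
go(465.4,33,35,13)
im=arm.get_image("side"); a=cv2.resize(im[195:285,200:300],None,fx=6,fy=6,interpolation=cv2.INTER_CUBIC); cv2.imwrite("pics/m8.png",a)
E
```

```text
t 23.05 pos [461.5  33.6  69.7] xax [ 0.975  0.223 -0.002] yax [ 0.223 -0.975  0.001] z [-0.002 -0.001 -1.   ] w 13.0 F [ 0.7 -0.1 -0.6] gf 60.25399446487427 j6 1.37
shift [ 3.7  1.4 34.7] roll -0.11282013321314821
```

View pics/m8.png

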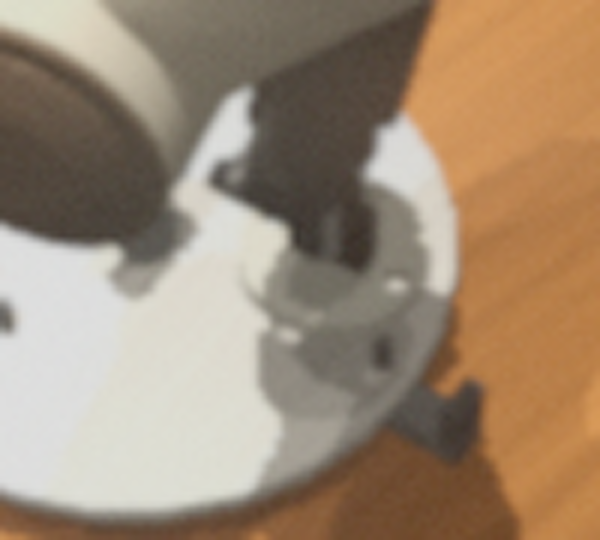

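Emit:
drive_tool([
  [1,4,1,35,0],
  [1,4,1,35,0],
  [1,4,1,35,0],
  [1,4,1,35,0],
])

```text
clock: 23.5
position: [467.2, 35.2, 36.6]
ee_rot: [0.994, 0.113, 0.001, -0.0]
contact_force: [0.4, -0.1, -1.6]
gripper_width: 13.0
grasp_force: 60.2
```

Emit:
drive_tool([
  [1,0,0,4,0],
  [1,0,0,8,0],
  [1,0,0,12,0],
  [1,0,0,12,0],
])

```text
clock: 23.9
position: [466.2, 35.1, 22.6]
ee_rot: [0.994, 0.113, 0.0, 0.0]
contact_force: [1.5, -0.0, -2.5]
gripper_width: 12.9
grasp_force: 60.4
```

Emit:
drive_tool([
  [1,0,0,4,0],
  [1,0,0,8,0],
  [1,0,0,12,0],
  [1,0,0,13,0],
  [1,0,0,13,0],
])

```text
clock: 24.4
position: [466.3, 35.0, 10.7]
ee_rot: [0.994, 0.114, 0.0, 0.0]
contact_force: [-1.1, -0.8, 7.5]
gripper_width: 12.8
grasp_force: 61.6
```

Emit:
drive_tool([
  [-1,0,0,0,0],
  [-1,0,0,0,0],
  [-1,0,0,0,0],
  [-1,0,0,0,0],
  [-1,0,0,0,0],
  [-1,0,0,-50,0],
  [-1,0,0,-90,0],
  [-1,0,0,-90,0],
])

```text
clock: 25.2
position: [470.1, 36.4, 105.1]
ee_rot: [0.993, 0.114, 0.006, -0.001]
contact_force: [0.6, -0.2, -0.1]
gripper_width: 85.2
grasp_force: 0.0
```

```bash
python3 - <<'E'
from h import *
go(557.8,54,85,-77)
E
```

```text
t 25.2 pos [470.1  36.4 105.1] xax [0.974 0.226 0.012] yax [ 0.226 -0.974 -0.001] z [ 0.012  0.004 -1.   ] w 85.2 F [ 0.6 -0.2 -0.1] gf 0.0 j6 1.37
shift [89.1  2.7 21.2] roll -89.92052687371023
```

Emit:
drive_tool([
  [-1,89,3,10,90],
  [-1,89,3,10,90],
  [-1,89,3,10,90],
  [-1,89,3,10,90],
  [-1,89,3,10,90],
  [-1,89,3,10,90],
  [-1,89,3,10,90],
  [-1,89,3,10,90],
  [-1,89,3,10,90],
  [-1,89,3,10,90],
  [-1,89,3,10,90],
  [-1,89,3,10,90],
])

```text
clock: 26.4
position: [552.9, 52.0, 89.1]
ee_rot: [0.783, -0.623, -0.0, 0.0]
contact_force: [0.5, -0.5, 0.2]
gripper_width: 85.2
grasp_force: 0.0
```

```bash
python3 - <<'E'
from h import *
go(557.8,54,35,-77)
E
```

```text
t 26.4 pos [552.9  52.   89.1] xax [ 0.225 -0.974 -0.   ] yax [-0.974 -0.225  0.001] z [-0.001 -0.    -1.   ] w 85.2 F [ 0.5 -0.5  0.2] gf 0.0 j6 -0.16
shift [-0.9 -5.3 54.1] roll 9.727419609362187e-05
```

Emit:
drive_tool([
  [-1,-1,-5,30,0],
  [-1,-1,-5,54,0],
  [-1,-1,-5,54,0],
  [1,-1,-5,54,0],
  [1,-1,-5,54,0],
  [1,-1,-5,54,0],
  [1,-1,-5,54,0],
  [1,-1,-5,54,0],
  [1,-1,-5,54,0],
  [1,-1,-5,54,0],
  [1,-1,-5,54,0],
])

```text
clock: 27.5
position: [557.4, 54.1, 36.8]
ee_rot: [0.783, -0.622, -0.0, 0.0]
contact_force: [-3.1, -0.8, 4.9]
gripper_width: 14.6
grasp_force: 62.9
```

Emit:
drive_tool([
  [1,0,0,0,-4],
  [1,0,0,0,-9],
  [1,0,0,0,-15],
  [1,0,0,0,-21],
  [1,0,0,0,-27],
  [1,0,0,0,-33],
  [1,0,0,0,-39],
  [1,0,0,0,-45],
  [1,0,0,0,-50],
  [1,0,0,0,-55],
  [1,0,0,0,-60],
  [1,0,0,0,-60],
])

```text
clock: 28.7
position: [557.2, 53.9, 36.8]
ee_rot: [0.989, -0.147, -0.001, 0.0]
contact_force: [-3.2, -0.4, 5.3]
gripper_width: 14.9
grasp_force: 63.0
```

Emit:
drive_tool([
  [1,0,0,0,-4],
  [1,0,0,0,-9],
  [1,0,0,0,-15],
  [1,0,0,0,-21],
  [1,0,0,0,-27],
  [1,0,0,0,-33],
  [1,0,0,0,-39],
  [1,0,0,0,-45],
  [1,0,0,0,-50],
  [1,0,0,0,-55],
  [1,0,0,0,-60],
  [1,0,0,0,-60],
])

```text
clock: 29.9
position: [557.3, 53.7, 36.8]
ee_rot: [0.93, 0.367, -0.001, 0.0]
contact_force: [-4.0, -1.4, 5.3]
gripper_width: 14.7
grasp_force: 62.9
```

```bash
python3 - <<'E'
from h import *
s,e=st(); print(np.degrees(np.arctan2(e[1,0],e[0,0])))
E
```

```text
t 29.9 pos [557.3  53.7  36.8] xax [ 0.73   0.683 -0.001] yax [ 0.683 -0.73  -0.   ] z [-0.001 -0.001 -1.   ] w 14.7 F [-4.  -1.4  5.3] gf 62.93274521827698 j6 1.94
43.09492684792389
```

Emit:
drive_tool([
  [-1,0,0,0,0],
  [-1,0,0,0,0],
  [-1,0,0,0,0],
  [-1,0,0,0,0],
  [-1,0,0,-40,0],
  [-1,0,0,-70,0],
  [-1,0,0,-70,0],
])

```text
clock: 30.6
position: [561.5, 55.2, 110.6]
ee_rot: [0.93, 0.367, 0.005, 0.001]
contact_force: [0.1, 0.9, 0.6]
gripper_width: 85.2
grasp_force: 0.0
```

```bash
python3 - <<'E'
from fit import *
white((190,275,280,380))
g=lambda a:[(280+(u-2)/5,190+(v-2)/5) for u,v in a]
h=p2w("top",g([(176,245),(144,271),(213,291),(181,317)]),8)[:,:2];print("f4",h.mean(0), "xdir",np.degrees(np.arctan2(*((h[0]+h[1]-h[2]-h[3])[::-1]))))
go(381,-305.3,60,37)
E
```

```text
white [315.2 245.8] r 11.4 A 368.5 [ 379.  -305.2    8. ]
f4 [ 378.97918784 -305.75624944] xdir 36.40526687501473
t 30.65 pos [559.6  54.8 108.2] xax [0.731 0.682 0.005] yax [ 0.682 -0.731  0.002] z [ 0.005  0.002 -1.   ] w 85.5 F [ 0.2 -0.  -0.8] gf 0.0 j6 1.94
shift [-376.5  141.4   46.6] roll 6.0122850983255205
```

Emit:
drive_tool([
  [-1,-376,141,30,6.5],
  [-1,-376,141,30,6.5],
  [-1,-376,141,30,6.5],
  [-1,-376,141,30,6.5],
  [-1,-376,141,30,6.5],
  [-1,-376,141,30,6.5],
  [-1,-376,141,30,6.5],
  [-1,-376,141,30,6.5],
  [-1,-376,141,30,6.5],
  [-1,-376,141,30,6.5],
  [-1,-376,141,30,6.5],
  [-1,-376,141,30,6.5],
])

```text
clock: 31.85
position: [379.8, -304.3, 75.8]
ee_rot: [0.949, 0.314, -0.0, -0.0]
contact_force: [-0.6, 0.1, -1.0]
gripper_width: 85.5
grasp_force: 0.0
```

```bash
python3 - <<'E'
from fit import *
go(381.4,-305,-21,36.6);white((190,275,280,380))
E
```

```text
t 31.85 pos [ 379.8 -304.3   75.8] xax [ 0.803  0.597 -0.   ] yax [ 0.597 -0.803 -0.   ] z [-0.  0. -1.] w 85.5 F [-0.6  0.1 -1. ] gf 0.0 j6 2.55
shift [ 0.9  1.6 96.7] roll 0.02368064329897379
white [310.9 225.1] r 18.1 A 581.0 [ 454.5 -293.9    8. ]
white [286.1 220.2] r 33.0 A 451.0 [ 475.  -203.9    8. ]
```

Emit:
drive_tool([
  [-1,1,1,40,0],
  [-1,1,1,80,0],
  [-1,1,1,96,0],
  [-1,1,1,96,0],
  [1,1,1,96,0],
  [1,1,1,96,0],
  [1,1,1,96,0],
  [1,1,1,96,0],
  [1,1,1,96,0],
  [1,1,1,96,0],
  [1,1,1,96,0],
  [1,1,1,96,0],
])

```text
clock: 33.1
position: [381.1, -305.8, -19.2]
ee_rot: [0.95, 0.313, 0.0, 0.0]
contact_force: [-1.3, 0.8, 6.5]
gripper_width: 13.1
grasp_force: 60.2
```

Emit:
drive_tool([
  [1,0,0,-40,0],
  [1,0,0,-80,0],
  [1,0,0,-130,0],
  [1,0,0,-130,0],
])

```text
clock: 33.5
position: [385.0, -307.9, 116.5]
ee_rot: [0.949, 0.314, 0.005, 0.005]
contact_force: [1.5, -0.4, -1.4]
gripper_width: 12.8
grasp_force: 59.4
```

```bash
python3 - <<'E'
from h import *
go(465.2,32.8,100,13.1)
E
```

```text
t 33.5 pos [ 385.  -307.9  116.5] xax [0.803 0.596 0.007] yax [ 0.596 -0.803  0.013] z [ 0.013 -0.007 -1.   ] w 12.8 F [ 1.5 -0.4 -1.4] gf 59.350849986076355 j6 2.55
shift [ 267.3 -226.    15.2] roll 23.484795193231292
```

Emit:
drive_tool([
  [1,267,-226,0,23.5],
  [1,267,-226,0,23.5],
  [1,267,-226,0,23.5],
  [1,267,-226,0,23.5],
  [1,267,-226,0,23.5],
  [1,267,-226,0,23.5],
  [1,267,-226,0,23.5],
  [1,267,-226,0,23.5],
  [1,267,-226,0,23.5],
  [1,267,-226,0,23.5],
  [1,267,-226,0,23.5],
  [1,267,-226,0,23.5],
])

```text
clock: 34.7
position: [460.2, 33.8, 109.6]
ee_rot: [0.994, 0.112, -0.0, 0.0]
contact_force: [-0.5, -0.6, -0.6]
gripper_width: 13.0
grasp_force: 59.3
```

Emit:
drive_tool([
  [1,0,0,50,0],
  [1,0,0,60,0],
  [1,0,0,60,0],
])

```text
clock: 35.0
position: [459.2, 33.5, 48.6]
ee_rot: [0.994, 0.113, -0.003, 0.001]
contact_force: [0.1, 0.2, -1.1]
gripper_width: 13.1
grasp_force: 59.2
```

```bash
python3 - <<'E'
from h import *
go(465.2,33.5,35,13.1)
E
```

```text
t 35.0 pos [459.2  33.5  48.6] xax [ 0.975  0.224 -0.005] yax [ 0.224 -0.975  0.001] z [-0.005 -0.002 -1.   ] w 13.1 F [ 0.1  0.2 -1.1] gf 59.24670696258545 j6 1.37
shift [ 6.   1.3 13.5] roll -0.16647990479683017
```

Emit:
drive_tool([
  [1,5,1,12,0],
  [1,5,1,12,0],
  [1,5,1,12,0],
  [1,5,1,12,0],
  [1,5,1,12,0],
])

```text
clock: 35.5
position: [466.2, 35.3, 38.5]
ee_rot: [0.994, 0.113, 0.001, -0.0]
contact_force: [0.3, -0.6, -1.1]
gripper_width: 12.6
grasp_force: 59.3
```

Emit:
drive_tool([
  [1,-0.5,1,4,0],
  [1,-0.5,1,8,0],
  [1,-0.5,1,12,0],
  [1,-0.5,1,15,0],
  [1,-0.5,1,15,0],
])

```text
clock: 36.0
position: [466.0, 34.2, 22.5]
ee_rot: [0.994, 0.113, 0.0, -0.0]
contact_force: [0.7, -0.5, -3.6]
gripper_width: 12.8
grasp_force: 59.4
```

Emit:
drive_tool([
  [1,0,0,4,0],
  [1,0,0,8,0],
  [1,0,0,12,0],
  [1,0,0,13,0],
  [1,0,0,13,0],
])

```text
clock: 36.5
position: [466.1, 34.0, 10.7]
ee_rot: [0.994, 0.114, 0.0, 0.0]
contact_force: [-0.3, 0.0, 6.9]
gripper_width: 13.1
grasp_force: 60.5
```

Seated. Release, lift and move clear to look.

Emit:
drive_tool([
  [-1,0,0,0,0],
  [-1,0,0,0,0],
  [-1,0,0,0,0],
  [-1,0,0,0,0],
  [-1,0,0,0,0],
  [-1,0,0,-50,0],
  [-1,0,0,-100,0],
  [-1,0,0,-130,0],
  [-1,0,0,-130,0],
])

```text
clock: 37.4
position: [468.9, 35.0, 144.7]
ee_rot: [0.994, 0.114, 0.005, -0.001]
contact_force: [0.6, -0.1, -0.5]
gripper_width: 85.1
grasp_force: 0.0
```

Emit:
drive_tool([
  [-1,-80,400,0,0],
  [-1,-80,400,0,0],
  [-1,-80,400,0,0],
  [-1,-80,400,0,0],
  [-1,-80,400,0,0],
  [-1,-80,400,0,0],
  [-1,-80,400,0,0],
  [-1,-80,400,0,0],
  [-1,-80,400,0,0],
  [-1,-80,400,0,0],
  [-1,-80,400,0,0],
])

```text
clock: 38.5
position: [477.0, -372.8, 138.9]
ee_rot: [0.994, 0.113, -0.001, -0.001]
contact_force: [0.3, -0.0, -0.1]
gripper_width: 85.6
grasp_force: 0.0
```

```bash
python3 - <<'E'
from h import *
a=cv2.resize(arm.get_image("top")[155:255,170:270],(400,400),interpolation=cv2.INTER_CUBIC)
b=cv2.resize(arm.get_image("side")[190:290,160:290],(400,308),interpolation=cv2.INTER_CUBIC)
t=cv2.resize(arm.get_image("top")[190:275,50:250],(400,170))
cv2.imwrite("pics/fin.png",np.hstack([np.vstack([a,t]),np.vstack([b,np.zeros((262,400,3),np.uint8)])]))
E
```

```text
(no output)
```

View pics/fin.png

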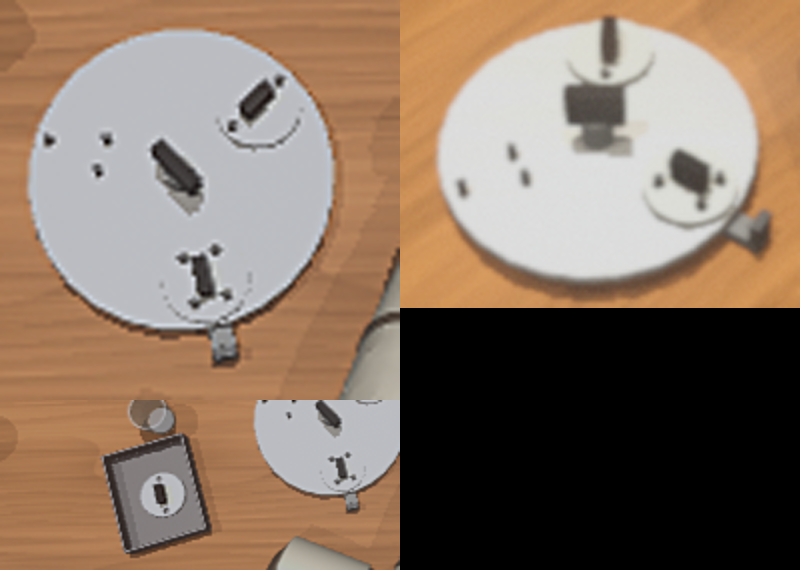

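The picture shows fresh4 on station 4 at the pointer and fresh2 on station 2, both with the stud tips through the plate. The finished disc is in the tray, so I'm handing in.

```bash
python3 -c "
from bench import arm
print(arm.job_done())"
```

```text
the job is handed in; nothing more can be done
None
```

The finished two-hole disc is in the grey tray, and the fresh two-hole and four-hole discs (the only fresh ones present) are pushed home on their stations; I handed the job in at about 39 s on the robot's clock, and no verdict came back.

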